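# Load the air-filter cassette and slide it home

## Task

Put the filter element that fills the cassette (the long one of the two) down into the cassette's pocket so that it sits fully on the pocket floor, while the cassette is still out on the slideway; then push the loaded cassette along the slideway into the air-filter housing until its end plate is flush against the housing's mouth. Leave the short element and the other things on the bench where they are.

Things in the scene. Friction and masses are not known exactly. Their poses are not given: they have to be found in the camera images.
- long_element: The right filter element: pleated paper block with dark rubber edging, 130 long (its x) x 50 wide (y) x 55 high (z), about 0.15 kg, rigid. Lies on the bench upright, either end may go first. Origin: centre of its underside. Can be gripped across the 50 mm width by its upper half.
- short_element: The wrong element, to be left alone: same look, 94 long (x) x 50 wide x 55 high. Origin: centre of its underside.
- cassette: Grey plastic cassette, loose, 0.35 kg, on the slideway before the housing: shallow open tray 150 long (x) x 69 wide (y) x 22 high with a tall end plate across its -x end. Origin: underside, at the pocket's centre. +x is the nose that enters the housing. A seated element's underside is 5 above the cassette's; the element then stands 38 proud of the rim.
- pocket (a point): Centre of the cassette's pocket floor, 5 above its underside; axes as the cassette's. The pocket is 134 (x) x 54 (y), straight-sided for 8 mm above this floor, then its sides flare outward by 4 mm each up to the rim, 17 above this floor.
- plate (a point): Middle of the outer face of the cassette's end plate, where it can be pushed: cassette x = -83, y = 0, 45 above its underside; axes as the cassette's. The plate is 8 thick (x -75 to -83), 92 wide, from 22 to 73 above the underside, 60 wide below that.
- housing: Black air-filter housing with a slatted roof, fixed. Origin: centre of its mouth plane at bench level; x points straight in (the push direction), z up. Outside 97 wide, 165 long (x 0 to 165), roof top 78 above the bench. Tunnel 73 wide, roof underside 72 above the bench. Fully home, the end plate stops on the mouth and the cassette's origin is at x = +75, y = 0, z = 3 mm here.
- slideway (a point): Point on the aluminium slideway, on its middle line, 120 before the mouth; axes as the housing's. The floor, 3 above the bench, runs 245 out from the mouth and on into the tunnel. Guide rails up to 20 above the bench: 104 apart, converging over the last 60 to 73 at the mouth; the end plate passes over them. Pushing takes a few newtons.
- spray_can: Plain metal spray can, 60 across, 170 high, standing. Origin: centre of its underside. To be left alone.
- grease_tin: Grey tin, 72 across, 60 high, standing. Origin: centre of its underside. To be left alone.
- spanner: Spanner 180 long, lying flat. To be left alone.
Things that resemble listed ones, but are neither listed nor needed, are in the scene too. There is more than one size of the cassette; the one meant has the size given above.

How it is judged:
On the way:
1. the long element sits fully down in the cassette's pocket while the cassette is still out on the slideway (x of long_element in the frame of cassette between -0.006 and 0.006 m and y of long_element in the frame of cassette between -0.006 and 0.006 m and z of long_element in the frame of cassette between 0.002 and 0.008 m and angle between the x axis of long_element and the x axis of cassette, either way round below 0.08 rad and angle between long_element's own z axis and vertical below 0.06 rad and x of cassette in the frame of housing below 0 m), for 0.2 s.
At the end, for the whole second after the job is handed in: The long element lies in the cassette's pocket, on its floor (underside within 3 mm of it), upright and straight in the pocket (about 4 degrees); the cassette is inside the housing with its end plate within 3.5 mm of the mouth, level and straight; both are at rest (x of long_element in the frame of cassette between -0.006 and 0.006 m and y of long_element in the frame of cassette between -0.006 and 0.006 m and z of long_element in the frame of cassette between 0.002 and 0.008 m and angle between the x axis of long_element and the x axis of cassette, either way round below 0.08 rad and angle between each of long_element, cassette's own z axis and vertical below 0.06 rad and x of cassette in the frame of housing above 0.0715 m and y of cassette in the frame of housing between -0.005 and 0.005 m and z of cassette in the frame of housing between 0 and 0.007 m and angle between the x axis of cassette and the x axis of housing, either way round below 0.05 rad and linear speed of each of long_element, cassette below 0.01 m/s); the robot touches nothing.
It fails at once if the short element, spray can, tin or spanner is moved by more than 30 mm (distance of any of short_element, spray_can, grease_tin, spanner from where it was at the start of the episode above 0.03 m).
It also fails if it takes over 62 s, if anything falls off the work surface, if the arm or the gripper's body presses on something with over 40 N, if the wrist force passes 120 N, or if a joint passes its speed limit or range.

## Robot

A 7-joint arm with a two-finger parallel gripper is mounted at the origin on the work surface. World frame = base frame: x ahead of the robot, y to its left, z up, the work surface at z = 0. Lengths are in m, angles in rad, forces in N, time in s.
With the tool pointing down it reaches from about 0.4 to 0.9 m from the base axis. Payload 5.6 kg.
Tool frame: the origin (TCP) lies midway between the tips of the shut fingers; the grasp point (between the pads) lies 19 mm behind it; y points along the fingers, z is the direction in which the jaws open and shut, and the axes are right-handed (so a half turn about y gives the same grasp; the last joint's range is limited). The gripper opens to 92 mm and grips with 3 to 60 N. Pads are 20 mm wide; open, the fingers measure 128 mm over their backs; the gripper's body (75 mm by 189 mm) begins 69 mm behind the grasp point.
Start: joints at [1.165, 0.468, -0.012, 1.603, 0.006, 1.071, -0.056], TCP at [0.231, -0.608, 0.215] pointing down, gripper open.
Joint ranges: [-2.53, 2.53], [-0.31, 2.02], [-1.57, 1.55], [0.28, 2.44], [-1.29, 4.43], [0.15, 1.84], [-2.92, 2.92]. Speed limits (rad/s): [2.57, 2.57, 3.14, 3.14, 3.14, 3.14, 3.14].

## Interface

Orientations are given as a 3x3 rotation matrix whose columns are the frame's x, y, z axes.
In Python, from station import env, effector, solver, viewer, workorder, search_frame, tip_of gives the robot as it stands. Calls block until the motion is done:
- env.reach(position, orientation): joint-space move of the TCP to a pose.
- env.movel(position, frame=None, rate=0.15): straight line of the TCP; frame=None keeps the orientation; rate is the mean speed in m/s.
- env.goto_joints(angles): joint-space move.
- effector.release() and effector.grasp(squeeze=None): open the fingers fully, or close them until they stop; squeeze is the grip in N (None keeps the last).
- env.pause(seconds).
- solver.inverse_kinematics(position, orientation): joint angles nearest the present ones, or None.
- env.sense(): the state.
- viewer.read_camera(name): name is "scene" or "top" or "wrist"; returns (picture, depth): 400x640x3 uint8, red, green, blue; 400x640 float32, m along the optical axis (not along the pixel's ray), 0 where there is no reading.
- viewer.camera_info(name): a dict with "intrinsics" (3x3 intrinsics, pixels), "dist_coeffs" ([k1, k2, p1, p2, k3] as OpenCV has them; the pictures are not rectified), "eye" and "rotation" of the camera in the world; the wrist camera has in their place "T_tool_cam" (4x4, takes a point from camera to tool coordinates, whose origin is the TCP and whose axes are the tool frame's). Camera axes: x right, y up, looking along -z (the intrinsics and any distortion apply to the point x, -y, -z); pixel columns grow to the right and rows downward; lengths in m; the calibration is good to about 2 mm. A picture is of the moment at which its call begins: read the wrist's pose just before it. camera_info takes no time and is no camera call.
A pose or a line that the arm cannot do raises env.PlanningError and nothing moves.
- workorder.finish_job(): hands the job in, once; it reports no verdict.
Trained networks look in the newest picture that a camera, given by its name, has taken for a name from the list of things; names that differ only in an ending like _2 or _b are one class to them, and where a whole thing is asked for, a point or a joint stands for the part that bears it (a point fixed in the world has none). Each returns a list of dicts, best first, with "score" (0 to 1); they miss things now and then, are a little off and sometimes report something else, mostly with a low value. They report only what shows in the picture. A call takes as long as a camera call. They do not tell look-alikes from the thing itself.
- search_frame(camera, name): "at" ([x, y, z] in m, in world coordinates, good to about 4 mm: the middle of the surface that is visible of it).
- tip_of(camera, name): "at" ([x, y, z] in m, in world coordinates, good to about 4 mm: a listed point, or the origin of a listed thing).
The state is a dict: "t": time; "joint_positions": joint angles; "joint_velocities": joint speeds; "tau": joint torques, N m; "ee_pos": TCP position; "tcp_rot": TCP orientation; "wrist_force": force on the tool from outside, world axes, zero at the start; "moment": the same for the moment, N m; "gripper_width": finger opening in m.
Only numpy, scipy, OpenCV 4.12 (cv2) and the standard library are available. Lean on these libraries where they do the work, as an engineer would, in place of code of your own. Each camera call takes 0.05 s, during which the arm holds its last target.

## Working session

There is one attempt and no reset: what is moved stays moved. The work goes in short steps, each a Python script; the robot and the scene stay as the last script left them, time stands still between calls to the robot, and variables do not carry over. Pictures are saved under pics/ and viewed, and the job is handed in when it is done.

```bash
ls; mkdir -p pics
python3 - <<'E'
from station import env, effector, solver, viewer, workorder, search_frame, tip_of
import cv2, numpy as np
s=env.sense(); print(s['t'],s['ee_pos'],s['tcp_rot'],s['gripper_width'])
for c in ["top","scene"]:
    p,d=viewer.read_camera(c); cv2.imwrite(f'pics/{c}0.png',p[:,:,::-1]); np.savez(f'{c}0.npz',p=p,d=d)
    print(c,viewer.camera_info(c))
print(viewer.camera_info('wrist'))
for n in ["long_element","short_element","cassette","housing","spray_can","grease_tin","spanner"]:
    print(n,[(round(r['score'],2),np.round(r['at'],3).tolist()) for r in search_frame("top",n)])
for n in ["long_element","cassette","pocket","plate","housing","slideway"]:
    print('tip',n,[(round(r['score'],2),np.round(r['at'],3).tolist()) for r in tip_of("top",n)])
print(env.sense()['t'])
E
```

```text
pics
0.0 [ 0.2304018  -0.60717169  0.21362956] [[-9.34955442e-01 -7.26902551e-04  3.54764418e-01]
 [-3.54765147e-01  1.62135822e-03 -9.34954042e-01]
 [ 1.04420273e-04 -9.99998421e-01 -1.77377738e-03]] 0.09164248432423919
top {'intrinsics': array([[517.34502437,   0.        , 333.23113949],
       [  0.        , 517.34502437, 195.32602831],
       [  0.        ,   0.        ,   1.        ]]), 'dist_coeffs': array([-0.05185087,  0.        ,  0.        ,  0.        ,  0.        ]), 'eye': array([0.29967158, 0.15705181, 1.53262832]), 'rotation': array([[ 0.00159582,  0.98686333, -0.16154945],
       [-0.99995523,  0.00308156,  0.00894667],
       [ 0.00932696,  0.16152794,  0.98682406]])}
scene {'intrinsics': array([[413.96762932,   0.        , 318.53730273],
       [  0.        , 413.96762932, 201.9898037 ],
       [  0.        ,   0.        ,   1.        ]]), 'dist_coeffs': array([-0.00393231,  0.        ,  0.        ,  0.        ,  0.        ]), 'eye': array([1.05916815, 0.77953003, 0.90071566]), 'rotation': array([[-0.79270516, -0.42217938,  0.43975346],
       [ 0.60936736, -0.56892
[... 683 characters left out ...]

long_element [(0.63, [0.47, 0.239, 0.053])]
short_element [(0.77, [0.616, 0.313, 0.051])]
cassette [(0.81, [0.534, -0.021, 0.008]), (0.67, [0.305, -0.213, 0.005])]
housing [(0.94, [0.543, -0.186, -0.001])]
spray_can [(0.97, [0.592, 0.47, 0.158])]
grease_tin [(0.65, [0.772, 0.135, 0.06])]
spanner [(0.61, [0.762, -0.066, 0.007]), (0.38, [0.547, -0.183, 0.006])]
tip long_element [(0.61, [0.475, 0.24, -0.0])]
tip cassette [(0.68, [0.536, -0.028, 0.003])]
tip pocket [(0.64, [0.296, -0.205, 0.004]), (0.61, [0.543, -0.028, 0.008])]
tip plate [(0.89, [0.389, -0.273, 0.065]), (0.85, [0.525, 0.051, 0.05])]
tip housing [(0.92, [0.546, -0.172, -0.005])]
tip slideway [(0.85, [0.54, -0.049, 0.004])]
0.75
```

View pics/top0.png

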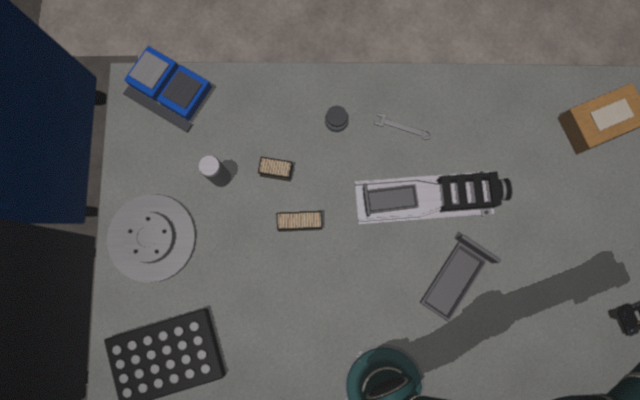

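View pics/scene0.png

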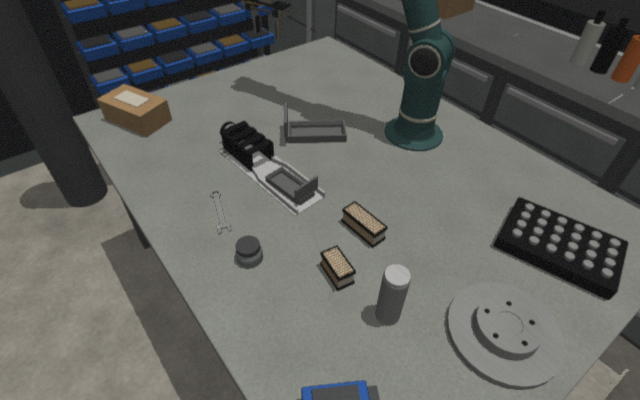

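```bash
cat > h.py <<'E'
import numpy as np, cv2
def cloud(d,info,T=None):
    K=info['intrinsics'];D=info['dist_coeffs']
    h,w=d.shape; v,u=np.mgrid[0:h,0:w].astype(np.float64)
    n=cv2.undistortPoints(np.stack([u.ravel(),v.ravel()],1)[:,None],K,D)[:,0]
    z=d.ravel(); P=np.stack([n[:,0]*z,-n[:,1]*z,-z],1)
    if T is None: R,t=info['rotation'],info['eye']
    else: R,t=T[:3,:3],T[:3,3]
    P=P@R.T+t; P[z<=0]=np.nan
    return P.reshape(h,w,3)
def rect(P,m):
    return cv2.minAreaRect((P[m][:,:2]*1000).astype(np.float32))
E
python3 - <<'E'
from h import *
from station import viewer
f=np.load('top0.npz');p,d=f['p'],f['d']
P=cloud(d,viewer.camera_info('top')); np.save('P0.npy',P)
c=cv2.resize(p[100:330,190:520],None,fx=2.4,fy=2.4,interpolation=cv2.INTER_CUBIC)
c=np.clip(c.astype(float)*1.6,0,255).astype(np.uint8)
cv2.imwrite('pics/crop0.png',c[:,:,::-1])
for (u0,u1,v0,v1,z0) in [(265,335,200,240,.04),(250,300,148,188,.04)]:
    m=np.zeros(d.shape,bool);m[v0:v1,u0:u1]=1
    m&=(P[...,2]>z0)
    print(rect(P,m),np.nanmedian(P[m][:,2]),m.sum())
for (u0,u1,v0,v1,z0) in [(415,500,230,320,.012),(355,425,175,225,.0205)]:
    m=np.zeros(d.shape,bool);m[v0:v1,u0:u1]=1
    for lo,hi in[(z0,.035),(.055,.09)]:
        k=m&(P[...,2]>lo)&(P[...,2]<hi); print(rect(P,k),k.sum())
E
```

```text
((469.2842102050781, 241.66795349121094), (50.86034393310547, 129.72531127929688), 2.9520175457000732) 0.054425072755785786 803
((624.8757934570312, 314.24639892578125), (94.9711685180664, 51.24065399169922), 81.21379852294922) 0.055015407501321834 572
((302.29669189453125, -207.02291870117188), (194.4146728515625, 230.22894287109375), 87.0307388305664) 1092
((382.5993957519531, -263.27734375), (127.64553833007812, 9.414389610290527), 53.818077087402344) 127
((536.6093139648438, -28.187637329101562), (116.39160919189453, 200.7506561279297), 4.607014179229736) 450
((528.3286743164062, 49.00961685180664), (91.46012878417969, 9.686036109924316), 7.304087162017822) 114
```

View pics/crop0.png

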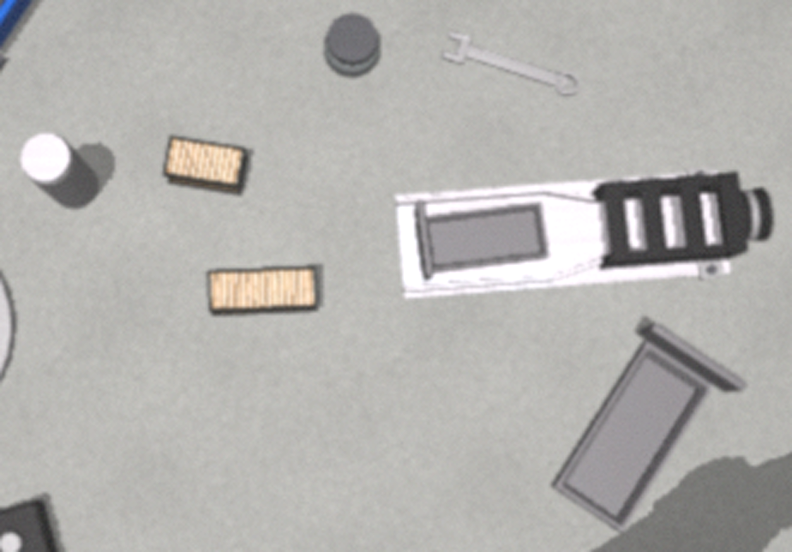

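Candidates: elements at top-pixel (300,220), 130×51 mm, and (276,167), 95×51 mm. I take the first as the long one. Cassettes at (390,199) on the slideway, with a 92 mm plate, and (455,275), loose with a 128 mm plate. I take the first. Next I take close wrist views.

```bash
cat >> h.py <<'E'
from station import env, effector, solver, viewer, workorder, search_frame, tip_of
def Rz(deg):
    "jaw axis at deg from world x, tool down"
    a=np.radians(deg); z=np.array([np.cos(a),np.sin(a),0]); y=np.array([0,0,-1.]); return np.stack([np.cross(y,z),y,z],1)
def look(name):
    s=env.sense(); T=np.eye(4);T[:3,:3]=s['tcp_rot'];T[:3,3]=s['ee_pos']
    p,d=viewer.read_camera('wrist'); i=viewer.camera_info('wrist')
    P=cloud(d,i,T@i['T_tool_cam']); cv2.imwrite(f'pics/{name}.png',p[:,:,::-1]); np.savez(name+'.npz',p=p,d=d,P=P,T=T); return p,P
E
python3 - <<'E'
from h import *
for a in (3,183):
    for pos in ([.536,0,.2],[.469,.242,.2],[.469,.242,.03],[.536,-.03,.04],[.528,.08,.04],[.545,-.15,.04]):
        q=solver.inverse_kinematics(np.array(pos),Rz(a)); print(a,pos,None if q is None else np.round(q,2))
env.reach(np.array([.534,-.03,.22]),Rz(3))
p,P=look('w1'); print(env.sense()['t'],env.sense()['ee_pos'])
env.reach(np.array([.469,.242,.2]),Rz(3))
p,P=look('w2'); print(env.sense()['t'])
E
```

```text
3 [0.536, 0, 0.2] [ 0.46  0.37 -0.64  1.86  0.26  0.99 -0.24]
3 [0.469, 0.242, 0.2] [ 0.27  0.5  -1.04  1.87  0.49  1.06 -0.92]
3 [0.469, 0.242, 0.03] [ 0.2   0.81 -0.99  1.97  0.91  0.88 -1.23]
3 [0.536, -0.03, 0.04] [ 0.42  0.61 -0.54  1.97  0.48  0.7  -0.36]
3 [0.528, 0.08, 0.04] [ 0.23  0.61 -0.56  1.97  0.49  0.7  -0.58]
3 [0.545, -0.15, 0.04] [ 0.58  0.63 -0.48  1.9   0.43  0.72 -0.1 ]
183 [0.536, 0, 0.2] [-1.03  0.64  1.36  1.95 -0.7   1.14 -2.47]
183 [0.469, 0.242, 0.2] [ 0.41  0.68 -1.31  1.86  0.72  1.18  2.04]
183 [0.469, 0.242, 0.03] [ 0.37  1.12 -1.34  1.97  1.22  1.2   1.72]
183 [0.536, -0.03, 0.04] [-0.9   1.07  1.33  2.05 -1.2   1.15 -2.08]
183 [0.528, 0.08, 0.04] [ 0.69  1.1  -1.34  1.95  1.19  1.2   2.06]
183 [0.545, -0.15, 0.04] [ 0.07  0.57  0.18  1.94 -0.16  0.65 -2.74]
3.125 [ 0.53406543 -0.03124832  0.21985764]
4.2583
```

View pics/w1.png

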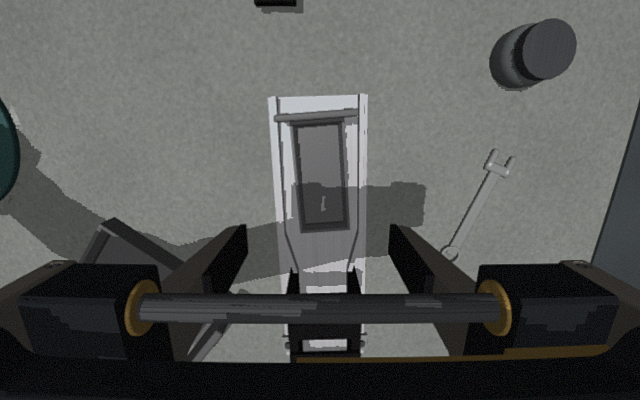

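View pics/w2.png

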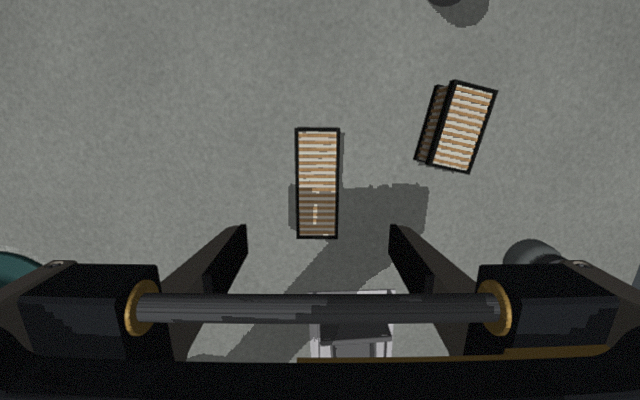

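Run:
```python
from h import *
f=np.load('w2.npz');P=f['P']
def seg(P,lo,hi,bx):
    k=(P[...,2]>lo)&(P[...,2]<hi)&(P[...,0]>bx[0])&(P[...,0]<bx[1])&(P[...,1]>bx[2])&(P[...,1]<bx[3])
    return k
k=seg(P,.045,.065,(.40,.54,.14,.33)); print('elem',rect(P,k),np.nanmedian(P[k][:,2]),k.sum())
P=np.load('w1.npz')['P']
k=seg(P,.06,.09,(.45,.61,.0,.1)); print('plate',rect(P,k),np.nanmedian(P[k][:,2]),k.sum())
k=seg(P,.06,.09,(.45,.61,-.3,-.1)); print('housing',rect(P,k),P[k][:,1].max(),np.nanmedian(P[k][:,2]),k.sum())
k=seg(P,.0225,.03,(.45,.61,-.2,.1)); print('rim',rect(P,k),k.sum())
k=seg(P,.005,.011,(.49,.58,-.1,.05)); print('floor',rect(P,k),k.sum())
```

```text
elem ((468.45391845703125, 243.90615844726562), (50.13215637207031, 129.98422241210938), 2.7153992652893066) 0.05339056398224956 4905
plate ((527.4472045898438, 49.78258514404297), (91.80989074707031, 9.373218536376953), 7.121462345123291) 0.07625318347028498 695
housing ((551.75634765625, -220.43783569335938), (97.01737976074219, 106.96613311767578), 5.049508571624756) -0.1641728345026837 0.07805747575066146 1994
rim ((531.089111328125, -67.33318328857422), (97.59713745117188, 224.36705017089844), 8.815787315368652) 1282
floor ((536.3262939453125, -26.303146362304688), (89.71491241455078, 144.63523864746094), 1.2421694993972778) 3859
```

```bash
cat >> h.py <<'E'
def proj(X,T):
    i=viewer.camera_info('wrist'); M=np.linalg.inv(T@i['T_tool_cam']); Y=np.c_[X,np.ones(len(X))]@M.T
    Y=Y[:,:3]*[1,-1,-1]
    return cv2.projectPoints(Y.reshape(-1,1,3),np.zeros(3),np.zeros(3),i['intrinsics'],i['dist_coeffs'])[0][:,0]
def overlay(name,out,O,deg,crop,fx):
    f=np.load(name+'.npz');p=f['p'];T=f['T']; a=np.radians(deg)
    ex=np.array([np.sin(a),-np.cos(a)]);ey=np.array([np.cos(a),np.sin(a)])
    u0,u1,v0,v1=crop; im=cv2.resize(p[v0:v1,u0:u1],None,fx=fx,fy=fx)[:,:,::-1].copy()
    im=np.clip(im.astype(float)*1.6,0,255).astype(np.uint8)
    def box(x0,x1,w,z,c):
        X=[np.r_[O+x*ex+y*ey,z] for x,y in((x0,-w/2),(x1,-w/2),(x1,w/2),(x0,w/2))]
        q=(proj(np.array(X),T)+.5-[u0,v0])*fx; cv2.polylines(im,[q.astype(int)],True,c,1)
    box(-.067,.067,.054,.008,(0,0,255)); box(-.075,.075,.069,.025,(0,255,0)); box(-.083,-.075,.092,.076,(255,0,0))
    cv2.imwrite(f'pics/{out}.png',im)
E
python3 - <<'E'
from h import *
overlay('w1','ov1',np.array([.5372,-.0286]),7.1,(260,380,85,245),3.7)
E
```

```text
(no output)
```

View pics/ov1.png

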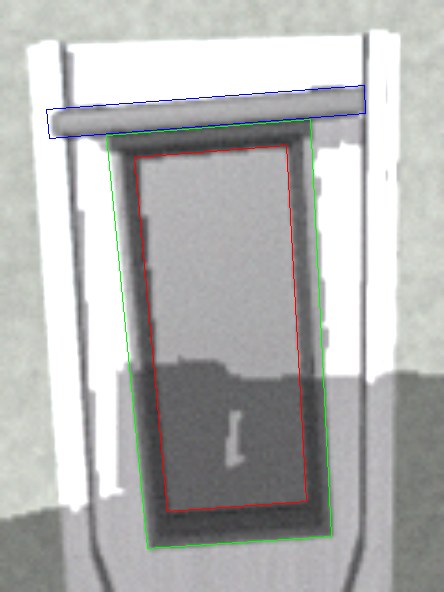

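Run:
```python
from h import *
R=Rz(2.7); c=np.array([.4685,.2435])
env.movel(np.r_[c,.09],R,rate=.15)
env.movel(np.r_[c,.030],R,rate=.1)
print(env.sense()['ee_pos'],env.sense()['wrist_force'])
effector.grasp(30); s=env.sense(); print(s['gripper_width'],s['t'],s['ee_pos'])
env.movel(np.r_[c,.16],R,rate=.12)
s=env.sense(); print(s['gripper_width'],s['t'],s['wrist_force'])
# above cassette, looking
O=np.array([.5374,-.0286]); R=Rz(7.1)
env.reach(np.r_[O,.16],R); env.pause(.2)
p,P=look('w3'); s=env.sense(); print(s['gripper_width'],s['t'],s['ee_pos'])
k=(P[...,2]>.165)&(P[...,2]<.2)&(np.linalg.norm(P[...,:2]-O,axis=-1)<.085); print(rect(P,k),np.nanmedian(P[k][:,2]),k.sum())
np.save('k3.npy',k)
```

```text
[0.4687381  0.24389293 0.03030754] [-0.49990892  0.81462267  0.60076357]
0.04968441455454159 6.6 [0.46860161 0.24348111 0.03010302]
0.04947333410808265 7.8333 [ 0.72524126  0.88721038 -2.27239351]
0.049729169374828366 9.1667 [ 0.53740414 -0.02710911  0.160093  ]
((538.0399780273438, -27.181358337402344), (79.73023986816406, 131.44761657714844), 7.231344223022461) 0.1835512794553491 17825
```

View pics/w3.png

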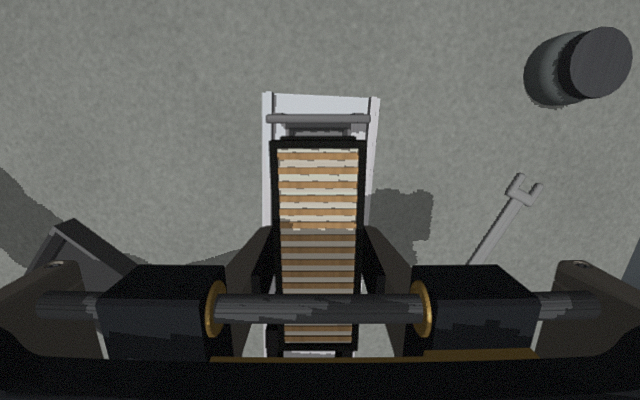

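Run:
```python
from h import *
O=np.array([.5374,-.0286]); R=Rz(7.1)
env.movel(np.r_[O,.062],R,rate=.12); env.pause(.15)
s=env.sense(); print(s['ee_pos'],s['wrist_force'],s['t'])
d=O-s['ee_pos'][:2]; print('off',d)
C=O+np.clip(d,-.003,.003)
f0=s['wrist_force']
for z in (.054,.050,.047,.044,.042,.040,.0385,.0375):
    env.movel(np.r_[C,z],R,rate=.03); s=env.sense(); F=s['wrist_force']-f0
    print(z,np.round(s['ee_pos'],4),np.round(F,1),round(s['t'],2))
    if F[2]>12 or np.linalg.norm(F[:2])>15: print('stop');break
p,P=look('w4')
```

```text
[ 0.53804301 -0.02866977  0.06283088] [ 0.8480043   0.05165746 -0.97107466] 10.2833
off [-6.43006779e-04  6.97668190e-05]
0.054 [ 0.5365 -0.0285  0.0537] [-1.  -0.8 -1.8] 10.7
0.05 [ 0.5366 -0.0285  0.0498] [-0.6  0.1 -1.2] 10.98
0.047 [ 0.5366 -0.0285  0.0468] [-1.1 -0.3 -1.4] 11.23
0.044 [ 0.5366 -0.0285  0.0438] [-1.1 -0.5 -0.9] 11.48
0.042 [ 0.5367 -0.0286  0.0419] [-0.3  0.3 -2. ] 11.73
0.04 [ 0.5366 -0.0285  0.0399] [-1.   0.3 -0.4] 11.98
0.0385 [ 0.5367 -0.0285  0.0384] [-1.1 -0.2 -0.3] 12.23
0.0375 [ 0.5369 -0.0285  0.0381] [-3.1 -0.3  6.4] 12.48
```

View pics/w4.png

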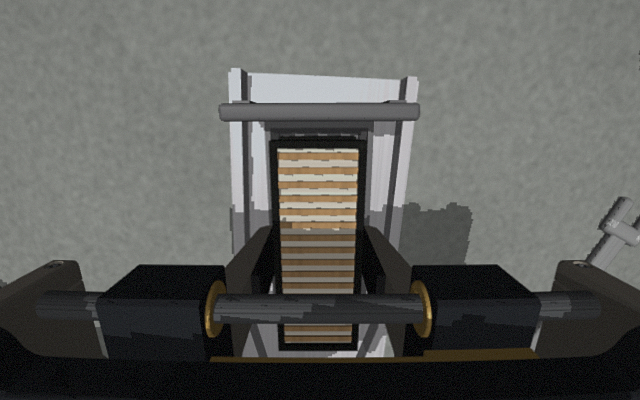

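Contact came at TCP z = 0.038, which is the predicted floor height. I release, lift and check.

Run:
```python
from h import *
effector.release(); env.pause(.2); s=env.sense(); O=s['ee_pos'][:2]
env.movel(np.r_[O,.2],rate=.2); env.pause(.1)
p,P=look('w5'); print(env.sense()['t'])
ax=lambda lo,hi,b:(P[...,2]>lo)&(P[...,2]<hi)&(P[...,0]>b[0])&(P[...,0]<b[1])&(P[...,1]>b[2])&(P[...,1]<b[3])
k=ax(.05,.069,(.46,.6,-.105,.042)); print('elem',rect(P,k),np.nanpercentile(P[k][:,2],[5,50,95]),k.sum())
for b in((.5,.57,-.09,-.04),(.5,.57,0,.035)):
    kk=ax(.05,.069,b); print(np.nanmedian(P[kk][:,2]))
k=ax(.07,.09,(.45,.61,.02,.1)); print('plate',rect(P,k))
overlay('w5','ov5',np.array([.5372,-.0286]),7.1,(240,400,70,260),3)
```

```text
14.6083
elem ((527.9026489257812, -24.83020782470703), (67.8080062866211, 139.56448364257812), 7.860104084014893) [0.05948973 0.06138014 0.06381611] 5120
0.061288142506437965
0.0613939148424108
plate ((527.8792114257812, 49.91635513305664), (91.5225601196289, 7.920278549194336), 7.07550573348999)
```

View pics/ov5.png

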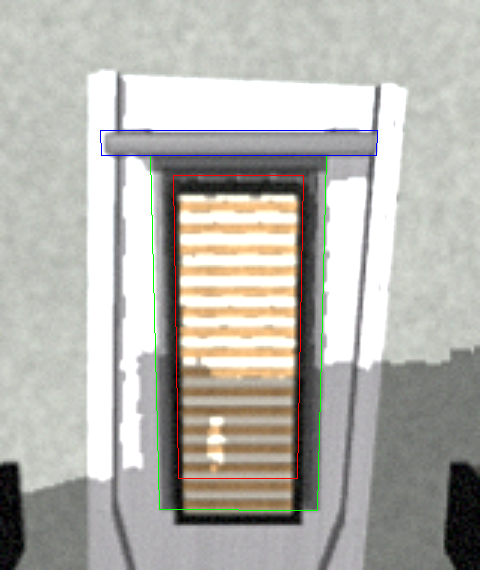

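Run:
```python
from h import *
P=np.load('P0.npy'); 
for lo in(.065,.07):
    k=np.zeros(P.shape[:2],bool);k[160:225,432:505]=1;k&=(P[...,2]>lo)&(P[...,2]<.09); print('top housing',rect(P,k),k.sum())
a=np.radians(5.0);ex=np.array([np.sin(a),-np.cos(a)]);M=np.array([.547,-.1675])
effector.grasp(30); print(env.sense()['gripper_width'])
R=Rz(5.0); S=M-.265*ex
env.movel(np.r_[S,.12],R,rate=.2); env.movel(np.r_[S,.034],R,rate=.15); env.pause(.1)
s=env.sense(); f0=s['wrist_force']; np.save('f0.npy',f0); print(s['ee_pos'],f0,s['t'])
for q in np.arange(-.26,-.195,.005):
    env.movel(np.r_[M+q*ex,.034],R,rate=.05); s=env.sense();F=s['wrist_force']-f0
    print(round(q,3),np.round(s['ee_pos'],4),np.round(F,1),round(s['t'],2))
    if F@np.r_[-ex,0]>2: break
p,P=look('w6')
```

```text
top housing ((555.4891967773438, -260.11810302734375), (98.57099914550781, 189.1942138671875), 4.407894134521484) 1485
top housing ((555.365966796875, -258.5200500488281), (98.57099914550781, 185.98855590820312), 4.407894134521484) 1414
0.0004607631744362665
[0.52486135 0.0966251  0.03513087] [-1.24543846  0.09788877 -0.39260702] 17.675
-0.26 [0.5248 0.0908 0.0345] [1.1 0.2 2.4] 17.93
-0.255 [0.5249 0.086  0.034 ] [ 1.1 -0.5  0.8] 18.18
-0.25 [0.5252 0.0811 0.0339] [ 1.4 -0.7  0.1] 18.43
-0.245 [0.5257 0.0761 0.034 ] [ 1.1 -0.5  1.3] 18.68
-0.24 [0.5262 0.0711 0.034 ] [0.7 0.2 0.5] 18.93
-0.235 [0.5266 0.0661 0.034 ] [ 1.3 -0.3  0.6] 19.18
-0.23 [0.5271 0.0616 0.0341] [1.5 0.9 0.6] 19.43
-0.225 [0.5276 0.0565 0.0341] [1.2 0.5 1.2] 19.68
-0.22 [0.528  0.0514 0.0341] [2.3 1.7 1.7] 19.93
-0.215 [0.5284 0.0463 0.034 ] [1.4 1.6 1.8] 20.18
-0.21 [0.5288 0.0412 0.034 ] [1.7 1.7 1.7] 20.43
-0.205 [0.5291 0.0361 0.034 ] [1.3 1.5 1.7] 20.68
-0.2 [0.5295 0.0311 0.034 ] [1.1 0.9 1.7] 20.93
```

View pics/w6.png

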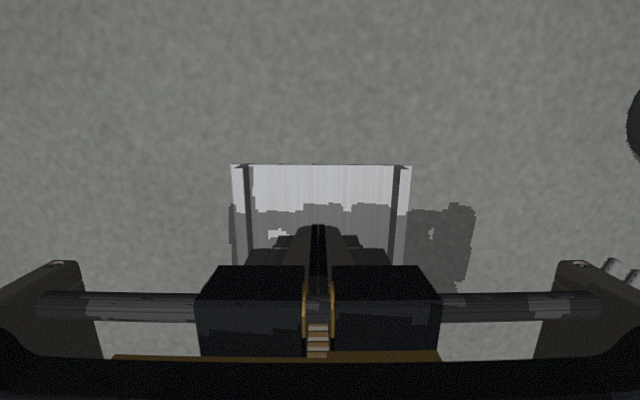

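Run:
```python
from h import *
a=np.radians(5.0);ex=np.array([np.sin(a),-np.cos(a)]);M=np.array([.547,-.1675]);R=Rz(5.0);f0=np.load('f0.npy')
for q in np.arange(-.19,-.099,.01):
    env.movel(np.r_[M+q*ex,.034],R,rate=.06); s=env.sense();F=s['wrist_force']-f0
    print(round(q,3),np.round(s['ee_pos'],4),np.round(F,1),round(s['t'],2))
    if np.linalg.norm(F)>15: print('stop');break
p,d=viewer.read_camera('scene'); c=cv2.resize(p[90:230,190:360],None,fx=4,fy=4); cv2.imwrite('pics/s7.png',np.clip(c[:,:,::-1]*1.6,0,255))
```

```text
-0.19 [0.5304 0.0207 0.0339] [-0.1 -0.1  0.5] 21.29
-0.18 [0.5312 0.0106 0.0339] [ 1.2 -0.3  1.1] 21.61
-0.17 [0.5322 0.0007 0.0339] [ 1.6 -1.2  0.3] 21.93
-0.16 [ 0.5331 -0.0092  0.034 ] [ 1.5 -0.3  0.7] 22.24
-0.15 [ 0.534  -0.0192  0.034 ] [1.9 0.6 0.2] 22.56
-0.14 [ 0.5348 -0.0292  0.034 ] [ 1.5 -1.4  0.4] 22.88
-0.13 [ 0.5357 -0.0391  0.034 ] [ 0.7 -0.3 -0.6] 23.19
-0.12 [ 0.5366 -0.0491  0.034 ] [1.6 0.5 0.5] 23.51
-0.11 [ 0.5375 -0.0591  0.034 ] [1.5 0.5 0. ] 23.82
-0.1 [ 0.5384 -0.069   0.034 ] [1.2 0.2 0.3] 24.14[ WARN:0@6.675] global loadsave.cpp:1063 imwrite_ Unsupported depth image for selected encoder is fallbacked to CV_8U.
```

View pics/s7.png

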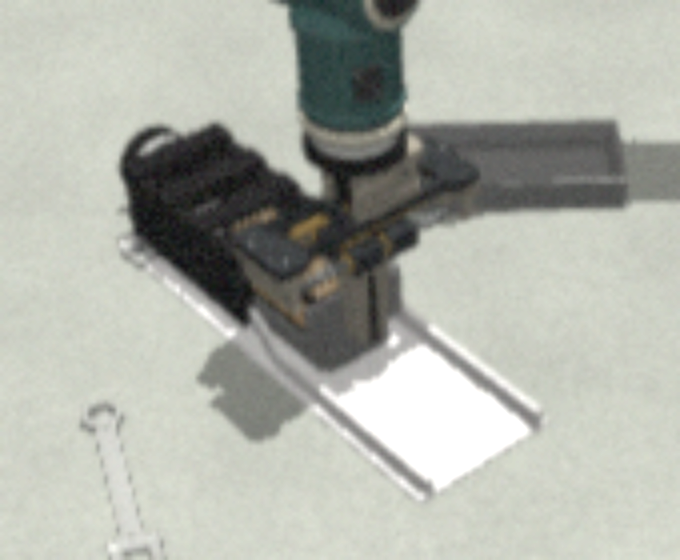

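Run:
```python
from h import *
a=np.radians(5.0);ex=np.array([np.sin(a),-np.cos(a)]);M=np.array([.547,-.1675]);R=Rz(5.0);f0=np.load('f0.npy')
for q in list(np.arange(-.09,-.029,.01))+list(np.arange(-.027,0.008,.002)):
    env.movel(np.r_[M+q*ex,.034],R,rate=.05); s=env.sense();F=s['wrist_force']-f0
    print(round(q,3),np.round(s['ee_pos'],4),np.round(F,1),round(s['t'],2))
    if np.linalg.norm(F)>18: print('stop');break
```

```text
-0.09 [ 0.5393 -0.0787  0.034 ] [2.3 1.  0.9] 24.54
-0.08 [ 0.5401 -0.0889  0.034 ] [ 1.6 -0.2 -0.2] 24.89
-0.07 [ 0.541  -0.0989  0.034 ] [ 0.6 -0.5  0.7] 25.24
-0.06 [ 0.5418 -0.1089  0.034 ] [ 0.4 -0.   0.6] 25.59
-0.05 [ 0.5427 -0.1188  0.034 ] [1.3 0.6 0.4] 25.94
-0.04 [ 0.5436 -0.1288  0.034 ] [ 1.  -0.5  1. ] 26.29
-0.03 [ 0.5445 -0.1387  0.034 ] [2.3 0.9 0.9] 26.64
-0.027 [ 0.5447 -0.1408  0.034 ] [1.5 0.6 0.2] 26.89
-0.025 [ 0.5448 -0.1423  0.034 ] [0.4 3.1 1. ] 27.14
-0.023 [ 0.545  -0.1446  0.034 ] [0.5 3.4 1. ] 27.39
-0.021 [ 0.5452 -0.1469  0.034 ] [1.7 1.9 0.4] 27.64
-0.019 [ 0.5454 -0.1489  0.034 ] [1.  2.7 0.9] 27.89
-0.017 [ 0.5455 -0.1509  0.034 ] [0.7 2.7 0.2] 28.14
-0.015 [ 0.5456 -0.1512  0.034 ] [-0.   5.8  1.5] 28.39
-0.013 [ 0.5456 -0.1514  0.034 ] [-0.5  9.6  2.3] 28.64
-0.011 [ 0.5456 -0.1513  0.034 ] [-1.1 13.2  4.1] 28.89
-0.009 [ 0.5456 -0.1513  0.034 ] [-2.3 17.2  5.2] 29.14
stop
```

It came to a hard stop where expected, with the TCP about 16 mm before the mouth. I back off and inspect.

Run:
```python
from h import *
a=np.radians(5.0);ex=np.array([np.sin(a),-np.cos(a)]);M=np.array([.547,-.1675]);R=Rz(5.0)
env.movel(np.r_[M-.06*ex,.034],R,rate=.1); env.movel(np.r_[M-.06*ex,.22],R,rate=.2); env.pause(.1)
p,P=look('w8')
ax=lambda lo,hi,b:(P[...,2]>lo)&(P[...,2]<hi)&(P[...,0]>b[0])&(P[...,0]<b[1])&(P[...,1]>b[2])&(P[...,1]<b[3])
k=ax(.06,.085,(.47,.63,-.3,-.1)); Q=P[k]; print('all',rect(P,k)); 
s=(Q[:,:2]-M)@ex; l=(Q[:,:2]-M)@np.array([np.cos(a),np.sin(a)]); print(np.percentile(s,[.5,50]),np.percentile(l[s<0],[1,99]))
print([(round(r['score'],2),np.round(r['at'],3)) for r in tip_of('wrist','plate')])
# second view: clear of the scene camera
env.movel(np.r_[M-.16*ex,.25],R,rate=.3)
p2,P2=look('w9')
q,d=viewer.read_camera('scene'); c=cv2.resize(q[90:230,190:360],None,fx=4,fy=4); cv2.imwrite('pics/s9.png',np.clip(c[:,:,::-1]*1.6,0,255).astype(np.uint8))
c=cv2.resize(p2[200:400,200:440],None,fx=3,fy=3);cv2.imwrite('pics/w9c.png',np.clip(c[:,:,::-1]*1.6,0,255).astype(np.uint8))
print(env.sense()['t'])
```

```text
all ((552.19189453125, -229.760009765625), (97.3055648803711, 142.67242431640625), 4.580552577972412)
[-0.00892993  0.00181592] [-0.04486144  0.04574619]
[(0.79, array([ 0.551, -0.161,  0.043])), (0.69, array([ 0.392, -0.271,  0.06 ]))]
31.6833
```

View pics/w8.png

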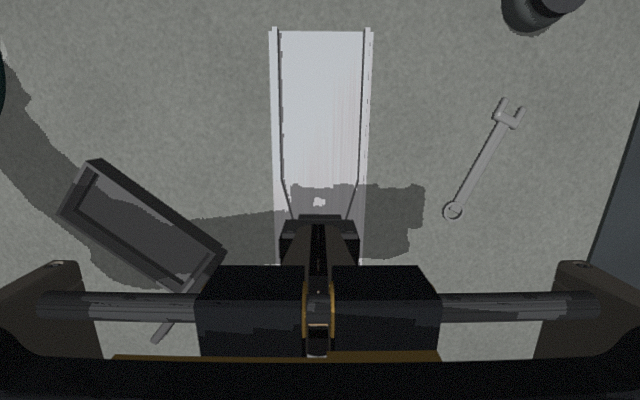

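View pics/s9.png

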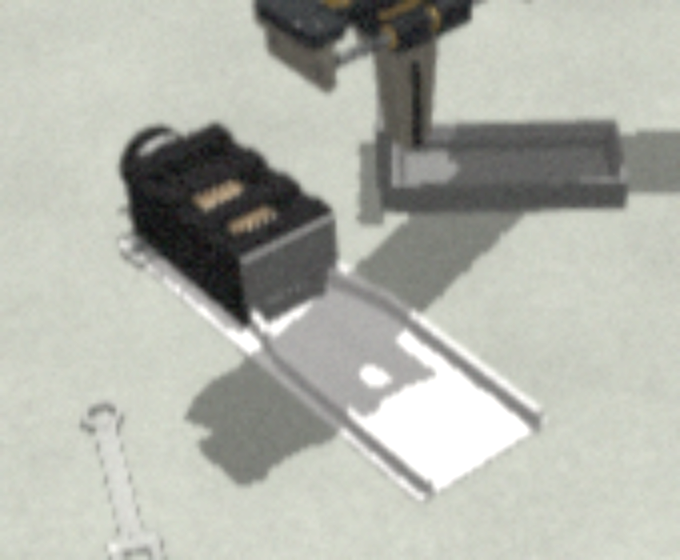

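View pics/w9c.png

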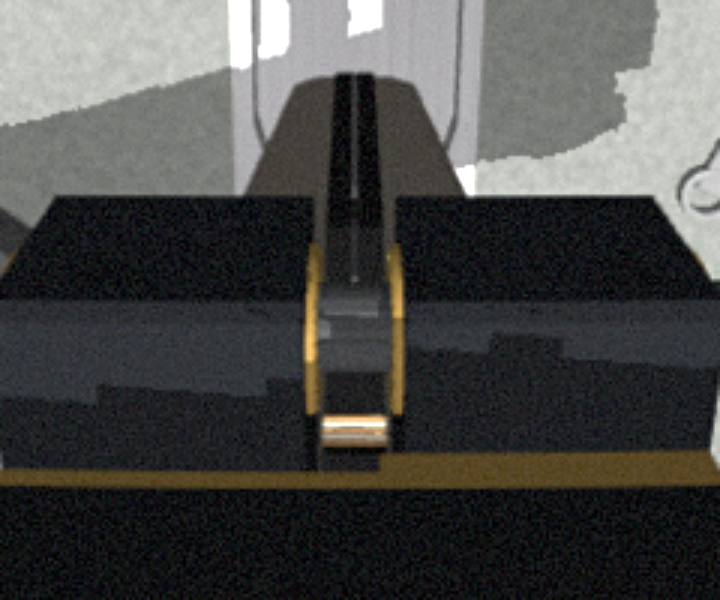

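Run:
```python
from h import *
a=np.radians(5.0);ex=np.array([np.sin(a),-np.cos(a)]);ey=np.array([np.cos(a),np.sin(a)]);M=np.array([.547,-.1675])
env.movel(np.r_[M+.09*ex,.19],Rz(5.0),rate=.25); env.pause(.15)
p,P=look('w10')
k=(P[...,2]>.06)&(P[...,2]<.085)&(np.linalg.norm(P[...,:2]-M,axis=-1)<.08)
Q=P[k];s=(Q[:,:2]-M)@ex;l=(Q[:,:2]-M)@ey
print(np.histogram(s,np.arange(-.016,.03,.002)))
c=cv2.resize(p[60:240,210:430],None,fx=3.3,fy=3.3);cv2.imwrite('pics/w10c.png',np.clip(c[:,:,::-1]*1.8,0,255).astype(np.uint8))
print(env.sense()['t'])
```

```text
(array([  0,   0,   0,   3,  60, 242, 196, 188, 190, 201, 203, 234, 270,
       200, 201, 201, 200, 198, 204, 214, 163, 138]), array([-0.016, -0.014, -0.012, -0.01 , -0.008, -0.006, -0.004, -0.002,
        0.   ,  0.002,  0.004,  0.006,  0.008,  0.01 ,  0.012,  0.014,
        0.016,  0.018,  0.02 ,  0.022,  0.024,  0.026,  0.028]))
33.0583
```

View pics/w10c.png

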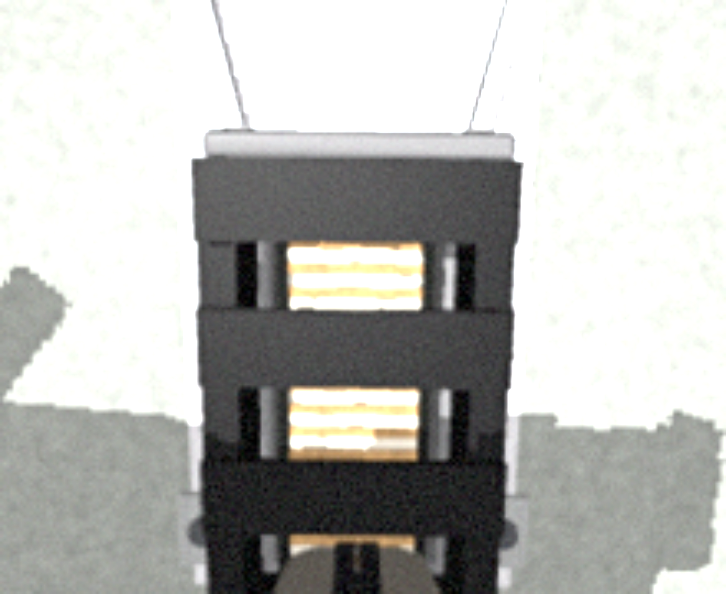

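The plate shows flush and straight against the mouth, with no gap (crop rows 133–158). The element is visible straight and centred through the slats. The robot is clear of everything, so I hand in.

Run:
```python
from h import *
print(workorder.finish_job()); print(env.sense()['t'])
```

```text
the job is handed in; nothing more can be done
None
the job is handed in; nothing more can be done
```

The long element is seated in the cassette on the slideway, the loaded cassette is pushed into the housing, and the job is handed in. The last clock reading was 33.1 s, just before hand-in, against the 62 s limit.

- **Choice of parts:** I used the element that measured 130 × 50 mm, not the 95 mm one. I used the cassette on the slideway, whose end plate measured 92 mm; the loose look-alike's plate measured 128 mm.
- **Seating:** The element touched the pocket floor at the predicted height (TCP z 0.038). After release its top was level, at 61.3 mm measured against 63 mm nominal. The wrist camera had read about 1.6 mm low on the element earlier too.
- **Pushing in:** The cassette slid with about 2–3 N and met a hard stop near the predicted home position, where the force rose to 17 N and I backed off.
- **Final look:** The end plate lies straight against the mouth with no visible gap, and the element shows straight through the slats. The robot was clear of everything.
- **Left alone:** The other bench items were never approached. I did not re-measure their positions at the end.
- **Disagreement:** The network put the plate about 4 mm to one side of my depth fit. That is within its stated accuracy, so I went with the depth fit and the picture.

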